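Dispense three dowels into the hung catch tray

ROBOT

A 6-joint arm with a two-finger parallel gripper is mounted at the origin on the work surface. World frame = base frame: x ahead of the robot, y to its left, z up, the work surface at z = 0. Lengths are in m, angles in rad, forces in N, time in s.
With the tool pointing down it reaches from about 0.225 to 0.875 m from the base axis. Payload 3.4 kg.
Tool frame: the origin (TCP) lies at the very end of the fingers, on their centre line; the grasp point (between the pads) lies 19 mm behind it; z points along the fingers, y is the direction in which the jaws open and shut (so a half turn about z gives the same grasp; the last joint's range is limited). The gripper opens to 85 mm and grips with 20 to 120 N. Pads are 22 mm wide; open, the fingers measure 114 mm over their backs; the gripper's body (76 mm by 85 mm) begins 54 mm behind the grasp point. The pads swing forward as they close: fully open they stand 13 mm farther back than shut.
Start: joints at [-1.377, 0.276, 1.505, -0, 1.361, -0.121], TCP at [0.178, -0.547, 0.231] pointing down, gripper open.
Joint ranges: [-2.89, 2.89], [-0.75, 2.08], [0.22, 2.7], [-1.18, 4.32], [0.11, 2.71], [-2.7, 2.7]. Speed limits (rad/s): [2.57, 2.57, 3.14, 3.14, 3.14, 3.14].

INTERFACE

Orientations are given as a unit quaternion [w, x, y, z].
In Python, from rig import manip gives the robot as it stands. The module is installed in compiled form; this text tells all that it offers.
- The arm moves only by the tool carry_out, never from a script. Its argument "moves" is one flat list of numbers, 5 for each row, row after row: the opening in per cent of the stroke, from 0 (shut) to 100 (fully open), then the shift along the world's x, y, z in cm, then the turn about the world's z in rad. A call has exactly 10 rows; each row shifts and turns the commanded pose from where the row before left it; what a row does not reach is not made up. A row lasts 1/10 s, in which the tool goes at most 50 mm and 8.59 degrees, less where a joint would pass 70% of its speed; a pose out of reach is approached as far as the arm can. A call is refused whole if a number of a shift passes 5 or a number of a turn 0.15, either way. A call with a gripper value outside its range is refused whole. The fingers move at their own pace and stop on an object; "squeeze" is the grip in N (left out, the last holds). Time passes only in rows, so rows that do not move let the fingers close, or fill a call up. It gives the time, the measured TCP pose, the force and the opening at its end, in the units of the state.
- manip.get_state(): the state, without advancing time (a new reading comes with each control period).
- manip.get_image(name): name is "scene" or "top" or "wrist"; returns the picture (480x640x3 uint8, red, green, blue); there is no depth.
- manip.camera_info(name): a dict with "fov_y" (degrees; the focal length in pixels is half the picture's height over the tangent of half this angle, whatever the lens; pixels are square), "cx", "cy" (the principal point, pixels), "dist" ([k1, k2, p1, p2, k3] as OpenCV has them; the pictures are not rectified), "rvec" (rotation vector, rad) and "tvec" (3), from world to camera coordinates, as OpenCV has them; the wrist camera has in their place "hand_eye" (4x4, takes a point from camera to tool coordinates, whose origin is the TCP and whose axes are the flange's). Camera axes: x right, y down, z forward; pixel columns grow to the right and rows downward; lengths in m; the calibration is good to about 2 mm. A picture is of the moment at which its call begins: read the wrist's pose just before it. camera_info takes no time and is no camera call.
- manip.sign_off(): hands the job in, once; it reports no verdict.
The state is a dict: "clock": time; "qpos": joint angles; "qd": joint speeds; "effort": joint torques, N m; "position": TCP position; "ee_rot": TCP orientation; "contact_force": force on the tool from outside, world axes, zero at the start; "moment": the same for the moment, N m; "width": finger opening in m.
Only numpy, scipy, OpenCV 4.12 (cv2) and the standard library are available. Lean on these libraries where they do the work, as an engineer would, in place of code of your own. Each camera call takes 0.05 s, during which the arm holds its last target. There are 200 camera calls.

TASK

Hang the blue catch tray on the dowel feeder's two upright pins, both ears fully down and its yellow grip block away from the feeder, and let go of it. Then press the red lever fully down and let it spring fully back exactly three times, so that three dowels roll into the tray and the other three stay in the magazine. Leave the hinge, the barrel bolt and the corner block where they lie.

Things in the scene. Friction and masses are not known exactly. Their poses are not given: they have to be found in the camera images.
- feeder_base (a point): Green dowel feeder, fixed, 268 mm tall. Point on the bench below the middle of its upright magazine. z up; +y: side of the ramp and tray pins; -y: side of the red lever; x along the dowels. Magazine: x -36 to 36, y -14 to 14, z up to 200 mm, clear ends, six dowels stacked from z = 85 up. Base plate 8 mm thick, x -76 to 76, y -65 to 150.
- hopper_edge (a point): Middle of the rim, on the lever side, of the feeder's flared steel hopper mouth, at feeder y -96, z 265 mm. The rim spans feeder x -75 to 75, y -96 to 34. It overhangs the lever, so the tool must come to the lever leaning about 35 degrees from vertical, its upper end out to the feeder's -y side. Axes as feeder_base.
- ramp_end (a point): Lower end of the delivery ramp, at feeder y 94, z 58 mm. The ramp is 72 mm wide, with cheeks 16 mm high, and rises to y 8, z 87 mm at the magazine. Dowels roll down it by themselves and drop off here, within half a second, into the hung tray, whose near wall then stands 8 mm beyond. Axes as feeder_base.
- pin_a (a point): Foot of the first upright brass tray pin, on top of its dark shoulder, 46 mm above the bench, at feeder x -60, y 142 mm. Pin diameter 10 mm, height 30 mm, the top 8 mm tapered. Shoulder diameter 20 mm.
- pin_b (a point): Foot of the second tray pin, same as pin_a, at feeder x +60, y 142 mm.
- feeder_lever (a joint): Turn of the sprung lever, rad: 0 at rest (up), 0.36 down on its stop; above 0.29 is fully down, below 0.06 is back up. It takes about 3 N at the pad at first, 8.5 N at the stop, and springs back by itself. Each full press pushes the lowest dowel out onto the ramp; when the lever is back up the next dowel drops into place. Axis: along feeder x at y -22, z 120 mm.
- lever_pad (a point): Middle of the top face of the red lever pad (44 mm along feeder x, 38 mm along feeder y, 7 mm thick), at rest at feeder x 0, y -81, z 134 mm. It moves with the lever, 21 mm down at full press and hardly sideways. The pad slopes 0.18 rad up to its outer (-y) end at rest, and as much down at full press. A press past about half way already pushes a dowel out.
- tray_grip (a point): Point in the yellow upright grip block of the loose blue catch tray (0.22 kg), 72 mm above the tray's underside and 50 mm from the tray's middle in tray +y. Block: 26 mm along tray x, 16 mm along tray y, its top 22 mm above this point, free of the walls down to 27 mm below it. z up. Hung on the pins, the tray's axes point as feeder_base's.
- tray_floor (a point): Middle of the tray and of its pocket floor (74 x 72 mm inside), 4 mm above its underside. Outside 82 mm (x) by 84 mm (y -40 to 44); walls 45 mm high but 30 mm on the -y side, which faces the ramp when hung. Axes as tray_grip.
- hole_a (a point): Centre, at the underside, of the hole (13 mm) in the tray's ear on its -x side, 60 mm from the tray's middle and 30 mm above its underside. Ear 8 mm thick, 34 mm wide, reaching 80 mm from the middle. This point coincides with pin_a when the tray is hung.
- hole_b (a point): Same in the ear on the tray's +x side; coincides with pin_b when hung.
- dowel1: Waxed, slippery wooden dowel, 18 mm diameter, 60 mm long, number 1 from the bottom of the magazine. Origin at its centre, x along it.
- dowel2: Waxed, slippery wooden dowel, 18 mm diameter, 60 mm long, number 2 from the bottom of the magazine. Origin at its centre, x along it.
- dowel3: Waxed, slippery wooden dowel, 18 mm diameter, 60 mm long, number 3 from the bottom of the magazine. Origin at its centre, x along it.
- dowel4: Waxed, slippery wooden dowel, 18 mm diameter, 60 mm long, number 4 from the bottom of the magazine. Origin at its centre, x along it.
- dowel5: Waxed, slippery wooden dowel, 18 mm diameter, 60 mm long, number 5 from the bottom of the magazine. Origin at its centre, x along it.
- dowel6: Waxed, slippery wooden dowel, 18 mm diameter, 60 mm long, number 6 from the bottom of the magazine. Origin at its centre, x along it.
- marine_hinge: Bystander: bronze hinge lying open, 60 x 62 x 12 mm. Origin at the centre of its underside, z up.
- barrel_bolt: Bystander: brass barrel bolt, 84 x 28 mm, knob up to 33 mm. Origin at the centre of its underside, z up.
- corner_block: Bystander: L-shaped teak hatch corner block, 64 x 64 x 34 mm. Origin at the centre of its underside, z up.
Things that resemble listed ones, but are neither listed nor needed, are in the scene too. Leave any green or purple look-alike of the dowel6 alone.

How it is judged:
On the way, in this order (a step that is already met when the one before it is completed fails the run):
1. tray hung on both pins, both ears down on the shoulders (distance between hole_a and pin_a below 0.005 m and distance between hole_b and pin_b below 0.005 m), for 0.3 s.
2. lever fully down for the first time (value of joint feeder_lever above 0.29 rad), for 0.04 s.
3. lever back up after the first press (value of joint feeder_lever below 0.06 rad), for 0.1 s.
4. lever fully down for the second time (value of joint feeder_lever above 0.29 rad), for 0.04 s.
5. lever back up after the second press (value of joint feeder_lever below 0.06 rad), for 0.1 s.
6. lever fully down for the third time (value of joint feeder_lever above 0.29 rad), for 0.04 s.
7. lever back up after the third press (value of joint feeder_lever below 0.06 rad), for 0.1 s.
At the end, for the whole second after the job is handed in: The tray hangs on both pins (each hole's underside within 5 mm of its pin's foot), dowels 1 to 3 lie in the tray's pocket, dowels 4 to 6 are still in the magazine, and the lever is back up (below 0.06 rad) (all of step 1 and value of joint feeder_lever below 0.06 rad and x of dowel1 in the frame of tray_floor between -0.036 and 0.036 m and y of dowel1 in the frame of tray_floor between -0.036 and 0.036 m and z of dowel1 in the frame of tray_floor between 0 and 0.04 m and x of dowel2 in the frame of tray_floor between -0.036 and 0.036 m and y of dowel2 in the frame of tray_floor between -0.036 and 0.036 m and z of dowel2 in the frame of tray_floor between 0 and 0.04 m and x of dowel3 in the frame of tray_floor between -0.036 and 0.036 m and y of dowel3 in the frame of tray_floor between -0.036 and 0.036 m and z of dowel3 in the frame of tray_floor between 0 and 0.04 m and x of dowel4 in the frame of feeder_base between -0.02 and 0.02 m and y of dowel4 in the frame of feeder_base between -0.012 and 0.012 m and z of dowel4 in the frame of feeder_base between 0.085 and 0.2 m and x of dowel5 in the frame of feeder_base between -0.02 and 0.02 m and y of dowel5 in the frame of feeder_base between -0.012 and 0.012 m and z of dowel5 in the frame of feeder_base between 0.085 and 0.2 m and x of dowel6 in the frame of feeder_base between -0.02 and 0.02 m and y of dowel6 in the frame of feeder_base between -0.012 and 0.012 m and z of dowel6 in the frame of feeder_base between 0.085 and 0.2 m); the robot touches nothing.
It fails at once if the hinge is shifted by more than 15 mm (distance of marine_hinge from where it was at the start of the episode above 0.015 m).
It fails at once if the barrel bolt is shifted by more than 15 mm (distance of barrel_bolt from where it was at the start of the episode above 0.015 m).
It fails at once if the corner block is shifted by more than 15 mm (distance of corner_block from where it was at the start of the episode above 0.015 m).
It also fails if it takes over 72 s, if anything falls off the work surface, if the arm or the gripper's body presses on something with over 40 N, if the wrist force passes 120 N, or if a joint passes its speed limit or range.

## Working session

There is one attempt and no reset: what is moved stays moved. The work goes in short steps, Python scripts to look and compute and a tool call to move; the robot and the scene stay as the last step left them, time stands still between calls to the robot, and variables do not carry over. Pictures are saved under pics/ and viewed, about 8 in all and at most 12, crops included, and the job is handed in when it is done.

Besides the shell and the picture viewer there is one more tool, called after "Request:" as a command line: name --argument value ..., lists and objects as JSON in quotes. carry_out: Moves the arm, as the interface text tells. Its arguments: {"type":"object","properties":{"moves":{"type":"array","items":{"type":"number"}},"squeeze":{"type":"number"}},"required":["moves"]}

```bash
mkdir -p pics; cat > h.py <<'E'
import numpy as np, cv2
from rig import manip
def K(i): 
    f=240/np.tan(np.radians(i['fov_y'])/2); return np.array([[f,0,i['cx']],[0,f,i['cy']],[0,0,1.]])
def cam(name,st=None):
    i=manip.camera_info(name)
    if 'rvec' in i:
        R=cv2.Rodrigues(np.array(i['rvec'],float))[0]; t=np.array(i['tvec'],float).ravel()
        return K(i),np.array(i['dist'],float),R.T,-R.T@t
    st=st or manip.get_state(); H=np.array(i['hand_eye'])
    from scipy.spatial.transform import Rotation as Ro
    q=st['ee_rot']; Rt=Ro.from_quat([q[1],q[2],q[3],q[0]]).as_matrix()
    return K(i),np.array(i['dist'],float),Rt@H[:3,:3],Rt@H[:3,3]+np.array(st['position'])
def ray(c,uv):
    n=cv2.undistortPoints(np.array(uv,float).reshape(-1,1,2),c[0],c[1]).reshape(-1,2)
    d=np.c_[n,np.ones(len(n))]@c[2].T; return c[3],d
def onz(c,uv,z):
    o,d=ray(c,uv); return o+d*((z-o[2])/d[:,2])[:,None]
def proj(c,P):
    R=c[2].T; return cv2.projectPoints(np.array(P,float).reshape(-1,1,3),cv2.Rodrigues(R)[0],-R@c[3],c[0],c[1])[0].reshape(-1,2)
def tri(cs,uvs):
    A=np.zeros((3,3));b=np.zeros(3)
    for c,uv in zip(cs,uvs):
        o,d=ray(c,uv); d=d[0]/np.linalg.norm(d[0]); M=np.eye(3)-np.outer(d,d); A+=M;b+=M@o
    return np.linalg.solve(A,b)
def save(n,im): cv2.imwrite('pics/'+n,cv2.cvtColor(im,cv2.COLOR_RGB2BGR))
E
python3 - <<'E'
from h import *
s=manip.get_state()
print({k:np.round(v,3).tolist() for k,v in s.items()})
for n in('scene','top','wrist'):
    c=cam(n,s); print(n,manip.camera_info(n)['fov_y'],c[3].round(3),c[2][:,2].round(2))
    im=manip.get_image(n); save(n+'0.png',im); np.save(n+'0.npy',im)
E
```

```text
{'clock': 0.0, 'qpos': [-1.377, 0.277, 1.506, -0.0, 1.361, -0.121], 'qd': [-0.001, -0.001, 0.001, -0.0, 0.001, 0.001], 'effort': [-0.0, -41.677, -24.581, -0.0, 0.011, -0.0], 'position': [0.178, -0.546, 0.23], 'ee_rot': [-0.001, 0.988, 0.157, -0.0], 'contact_force': [0.494, 0.448, 0.181], 'moment': [-0.024, -0.019, 0.022], 'width': 0.085}
scene 57.29204550458889 [1.181 0.415 0.786] [-0.66 -0.41 -0.64]
top 54.13142275703385 [0.371 0.01  1.069] [ 0.15  0.01 -0.99]
wrist 59.9155935793731 [ 0.246 -0.525  0.373] [-0.27 -0.09 -0.96]
```

View pics/top0.png

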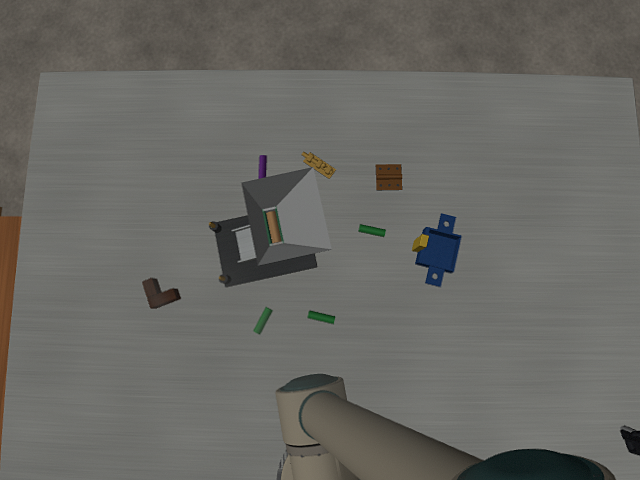

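View pics/scene0.png

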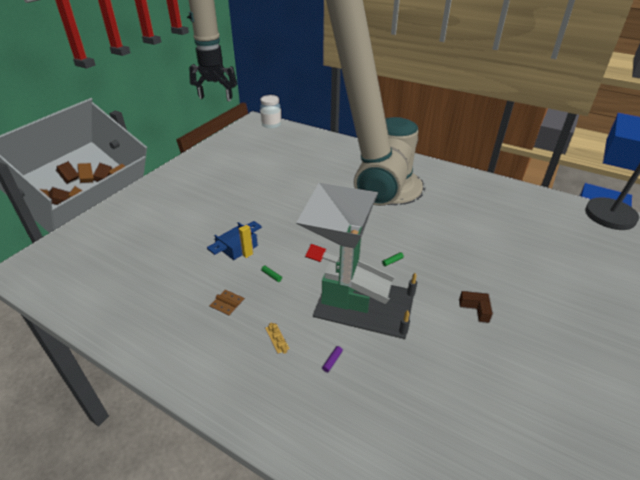

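Top view: feeder with pins at (213,226) and (224,280), hopper around (290,215), lever side to the right (world -y). The blue tray is at (438,250), its grip at (420,242) on the world +y side. In the scene view the red pad is at (316,253) and the pins at (412,284) and (405,320). Bystanders are the hinge (389,177), bolt (318,163) and L-block (160,293) in the top view; the green and purple dowels there are decoys.

```bash
python3 - <<'E'
from h import *
T=cam('top');S=cam('scene')
ti=np.load('top0.npy');si=np.load('scene0.npy')
def blobs(im,lo,hi,box,n=3,mn=6):
    x0,y0,x1,y1=box; h=cv2.cvtColor(im,cv2.COLOR_RGB2HSV)[y0:y1,x0:x1]
    m=cv2.inRange(h,np.array(lo),np.array(hi)); k,l,st,ce=cv2.connectedComponentsWithStats(m)
    r=[(st[i,4],ce[i]+[x0,y0],st[i,:4]+[x0,y0,0,0]) for i in range(1,k) if st[i,4]>=mn]
    return sorted(r,key=lambda a:-a[0])[:n]
for nm,im,lo,hi,box in [('pinT',ti,(15,90,50),(32,255,255),(200,210,235,295)),('pinS',si,(10,90,50),(32,255,255),(395,265,425,340)),
 ('yelT',ti,(18,120,80),(35,255,255),(405,225,435,260)),('yelS',si,(18,120,80),(35,255,255),(230,215,260,265)),
 ('bluT',ti,(100,120,40),(125,255,255),(405,200,475,300)),('bluS',si,(100,120,40),(125,255,255),(200,215,270,265)),
 ('redS',si,(0,150,80),(8,255,255),(300,240,335,270)),
 ('hopT',ti,(0,0,90),(180,40,255),(100,100,101,101))]:
    print(nm,[(a,c.round(1).tolist(),b.tolist()) for a,c,b in blobs(im,lo,hi,box)])
crop=np.hstack([cv2.resize(ti[140:300,195:345],None,fx=3,fy=3,interpolation=2)[:480,:],cv2.resize(ti[190:310,395:480],(340,480),interpolation=2)])
save('crop1.png',crop)
E
```

```text
pinT [(np.int32(26), [211.8, 224.7], [209, 222, 7, 6]), (np.int32(22), [221.6, 277.9], [219, 276, 6, 5])]
pinS [(np.int32(51), [406.3, 316.0], [404, 310, 6, 12]), (np.int32(34), [413.6, 278.9], [411, 274, 5, 10])]
yelT [(np.int32(160), [420.2, 241.3], [412, 234, 17, 17])]
yelS [(np.int32(304), [245.8, 240.3], [239, 225, 14, 33])]
bluT [(np.int32(1709), [439.4, 250.3], [415, 214, 46, 72])]
bluS [(np.int32(624), [227.9, 243.4], [208, 223, 35, 36]), (np.int32(125), [254.1, 231.8], [248, 222, 13, 25])]
redS [(np.int32(208), [315.0, 252.4], [306, 244, 19, 17])]
hopT []
```

View pics/crop1.png

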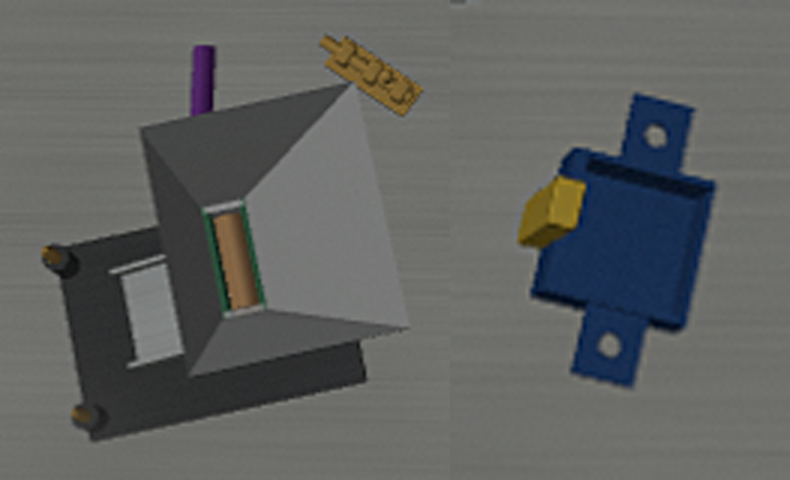

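The crop shows the tray's grip on its world +y side, and this is the only tray in view. Rim corners are at crop pixels (350,84), (141,128), (188,377) and (409,327); ear holes are at (656,136) and (609,345).

```bash
python3 - <<'E'
from h import *
T=cam('top');S=cam('scene')
rim=np.array([(350,84),(141,128),(188,377),(409,327)])/3+[195,140]
r=onz(T,rim,.265); print('rim',r.round(4).tolist(), [np.linalg.norm(r[i]-r[(i+1)%4]).round(3) for i in range(4)])
x=((r[0]-r[3])+(r[1]-r[2]))[:2]; ya=np.arctan2(x[1],x[0]); print('yaw rim',ya)
u=np.array([np.cos(ya),np.sin(ya)]); v=np.array([-u[1],u[0]])
O=r.mean(0)[:2]-v*(-.031); print('feeder O from rim',O)
pb=tri([T,S],[(211.8,224.7),(413.6,278.9)]);pa=tri([T,S],[(221.6,277.9),(406.3,316.)])
print('pins',pa,pb,onz(T,[(211.8,224.7),(221.6,277.9)],.064))
d=pb-pa; yb=np.arctan2(d[1],d[0]); print('yaw pins',yb,np.linalg.norm(d)); 
u=np.array([np.cos(yb),np.sin(yb)]); v=np.array([-u[1],u[0]]); O2=((pa+pb)/2)[:2]-v*.142; print('O pins',O2)
h=onz(T,[(446.5,224),(434.75,276.25)],.036); d=h[0]-h[1]; yt=np.arctan2(d[1],d[0]); c=h.mean(0)[:2]
vt=np.array([-np.sin(yt),np.cos(yt)]); print('tray',c,yt,np.linalg.norm(d),'grip',c+vt*.05)
print('yel tri',tri([T,S],[(420.2,241.3),(245.8,240.3)]))
print('pad',onz(S,[(315,252.4)],.134),'pad from O',O2+v*-.081)
E
```

```text
rim [[0.6165, 0.0425, 0.265], [0.5884, 0.1655, 0.265], [0.4415, 0.1322, 0.265], [0.4721, 0.0058, 0.265]] [np.float64(0.126), np.float64(0.151), np.float64(0.13), np.float64(0.149)]
yaw rim 0.2357747755837718
feeder O from rim [0.52236952 0.11665823]
pins [ 0.44377376  0.25559297 -0.05673763] [0.53012125 0.25429133 0.14496197] [[0.54722917 0.26690089 0.064     ]
 [0.43144677 0.23977846 0.064     ]]
yaw pins -0.015073365459249914 0.21940900644299885
O pins [0.48480717 0.11295828]
tray [ 0.50198812 -0.23807826] -0.24135037665174358 0.12067120923031249 grip [ 0.51393883 -0.18952745]
yel tri [ 0.51802965 -0.18897864  0.05112162]
pad [[0.54728339 0.03939635 0.134     ]] pad from O [0.48358627 0.03196749]
```

Request:
carry_out --moves '[100,3.4,3.6,0,-0.055,100,3.4,3.6,0,-0.055,100,3.4,3.6,0,-0.055,100,3.4,3.6,0,-0.055,100,3.4,3.6,0,-0.055,100,3.4,3.6,0,-0.055,100,3.4,3.6,0,-0.055,100,3.4,3.6,0,-0.055,100,3.4,3.6,0,-0.055,100,3.1,3.3,0,-0.06]' --squeeze 60

```text
clock: 1.15
position: [0.5162, -0.1877, 0.2312]
ee_rot: [-0.0, 0.993, -0.121, -0.0]
contact_force: [-0.1, -1.2, 0.5]
width: 0.0859
```

```bash
python3 - <<'E'
from h import *
s=manip.get_state(); print(np.round(s['position'],4),np.round(s['ee_rot'],3),2*np.arctan2(s['ee_rot'][2],s['ee_rot'][1]),np.abs(s['qd']).max())
im=manip.get_image('wrist'); save('w1.png',im); np.save('w1.npy',im)
c=cam('wrist',s); 
h=cv2.cvtColor(im,cv2.COLOR_RGB2HSV)
m=cv2.inRange(h,(18,120,60),(35,255,255)); k,l,st,ce=cv2.connectedComponentsWithStats(m); print(st[1:][st[1:,4]>100],ce[1:][st[1:,4]>100])
E
```

```text
[ 0.5162 -0.1877  0.2312] [-0.     0.993 -0.121 -0.   ] -0.24195311358298585 1.4040259413530498
[[   0   37   68   51 1845]
 [ 313  188   22   56 1087]] [[ 31.96205962  62.12682927]
 [323.30082797 218.00643974]]
```

View pics/w1.png

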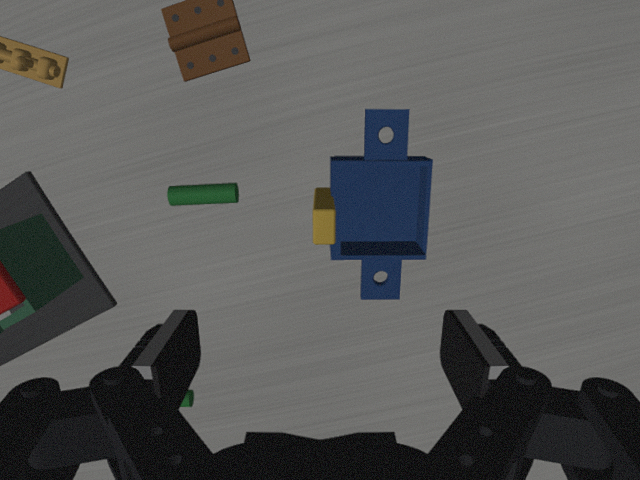

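The wrist view shows the grip at (323,218) and the holes at (386,134) and (381,276), with the hand open above the tray. The arm was still moving, so I'll measure again at rest.

```bash
cat > tray.py <<'E'
from h import *
def measure(z0=0.0):
    s=manip.get_state(); c=cam('wrist',s); im=manip.get_image('wrist'); 
    h=cv2.cvtColor(im,cv2.COLOR_RGB2HSV); b=cv2.inRange(h,(100,110,30),(128,255,255))
    cs,hi=cv2.findContours(b,cv2.RETR_CCOMP,cv2.CHAIN_APPROX_NONE); H=[]
    for q,e in zip(cs,hi[0]):
        if e[3]>=0 and cv2.contourArea(q)>60: m=cv2.moments(q); H.append((m['m10']/m['m00'],m['m01']/m['m00'],m['m00']))
    print('holes px',np.round(H,1).tolist())
    if len(H)==2:
        H.sort(key=lambda a:-a[1]); p=onz(c,[a[:2] for a in H],z0+.034); d=p[1]-p[0]; yt=np.arctan2(d[1],d[0]); m=p.mean(0)[:2]
        print('holes',p.round(4).tolist(),np.linalg.norm(d).round(4),'yaw',yt.round(4),'mid',m.round(4),'grip',(m+.05*np.array([-np.sin(yt),np.cos(yt)])).round(4))
    y=cv2.inRange(h,(18,120,60),(35,255,255)); k,l,st,ce=cv2.connectedComponentsWithStats(y)
    for i in range(1,k):
        if st[i,4]>300 and st[i,0]>150:
            t=((l==i)&(h[:,:,2]>np.percentile(h[:,:,2][l==i],75)*.88)); v,u=np.nonzero(t)
            print('yellow',st[i],'bright part',u.min(),u.max(),v.min(),v.max(),onz(c,[(u.mean(),v.mean())],z0+.094).round(4))
    print('tcp',np.round(s['position'],4),'yaw',round(2*np.arctan2(s['ee_rot'][2],s['ee_rot'][1]),4),'qd',np.abs(s['qd']).max().round(3))
    return im
if __name__=='__main__': measure()
E
python3 tray.py
```

```text
holes px [[388.8, 281.2, 160.0], [395.2, 140.0, 242.0]]
holes [[0.4437, -0.2255, 0.034], [0.5611, -0.254, 0.034]] 0.1209 yaw -0.2384 mid [ 0.5024 -0.2398] grip [ 0.5142 -0.1912]
yellow [ 324  193   22   57 1104] bright part 324 344 216 249 [[ 0.5144 -0.1908  0.094 ]]
tcp [ 0.521  -0.1823  0.2311] yaw -0.2401 qd 0.258
```

Request:
carry_out --moves '[100,0,-0.1,0,0,100,0,0,-3,0,100,0,0,-4,0,100,0,0,-4,0,100,0,0,-3,0,100,0,0,-2,0,100,0,0,-1,0,100,0,0,-0.8,0,100,0,0,0,0,100,0,0,0,0]'

```text
clock: 2.25
position: [0.5155, -0.1914, 0.0542]
ee_rot: [0.0, 0.993, -0.12, 0.001]
contact_force: [-0.7, 0.1, 0.4]
width: 0.0858
```

Request:
carry_out --moves '[0,0,0,0,0,0,0,0,0,0,0,0,0,0,0,0,0,0,0,0,0,0,0,0,0,0,0,0,0,0,0,0,0,0,0,0,0,0,0,0,0,0,0,0,0,0,0,0,0,0]' --squeeze 60

```text
clock: 3.25
position: [0.5153, -0.1908, 0.0536]
ee_rot: [0.0, 0.993, -0.12, 0.0]
contact_force: [0.5, 0.3, 4.9]
width: 0.0156
```

Request:
carry_out --moves '[0,0,0,1,0,0,0,0,3,0,0,0,0,4,0,0,0,0,4,0.04,0,0,0,4,0.05,0,0,0,4,0.05,0,0,0,4,0.05,0,0,1,4,0.05,0,0,2,2,0.05,0,0,3,0,0.05]'

```text
clock: 4.25
position: [0.5161, -0.132, 0.3568]
ee_rot: [0.002, 0.999, 0.05, 0.003]
contact_force: [0.8, 0.3, -3.1]
width: 0.0156
```

```bash
python3 - <<'E'
from tray import *
im=measure(.29); save('w2.png',im)
E
```

```text
holes px [[448.0, 151.7, 802.5]]
yellow [165   0  55  33 873] bright part 165 219 0 32 [[ 0.6112 -0.0911  0.384 ]]
yellow [ 292  246   56  170 7932] bright part 293 343 342 414 [[ 0.5069 -0.1331  0.384 ]]
tcp [ 0.5161 -0.132   0.3568] yaw 0.0993 qd 0.541
```

View pics/w2.png

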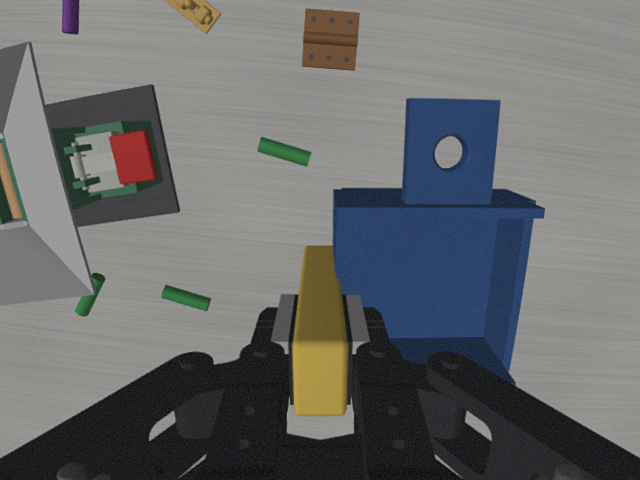

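The wrist view shows the tray held level, with hole_b visible at (448,152), the hopper on the left and the red pad at (133,157). I'll carry it over the hopper to above the pins.

Request:
carry_out --moves '[0,-0.3,4.5,0,0.013,0,-0.4,4.5,0,0.013,0,-0.4,4.5,0,0.013,0,-0.4,4.5,0,0.013,0,-0.4,4.5,0,0.013,0,-0.4,4.5,0,0.013,0,-0.4,4.5,0,0.013,0,-0.4,4.5,0,0.013,0,-0.3,4.2,0,0.014,0,-0.3,3,0,0.014]'

```text
clock: 5.3
position: [0.4769, 0.3035, 0.3525]
ee_rot: [0.0, 0.993, 0.117, -0.001]
contact_force: [-0.2, -0.3, -1.5]
width: 0.0153
```

Request:
carry_out --moves '[0,0,0,0,0,0,0,0,-2,0,0,0,0,-4,0,0,0,0,-4,0,0,0,0,-4,0,0,0,0,-2,0,0,0,0,-1,0,0,0,0,0,0,0,0,0,0,0,0,0,0,0,0]'

```text
clock: 6.3
position: [0.4792, 0.3015, 0.185]
ee_rot: [-0.0, 0.993, 0.116, 0.002]
contact_force: [-0.1, -0.3, -1.3]
width: 0.0152
```

```bash
python3 - <<'E'
from tray import *
im=measure(.13); save('w3.png',im); np.save('w3.npy',im)
E
```

```text
holes px [[447.9, 151.8, 743.0]]
yellow [ 292  246   56  170 7934] bright part 293 343 342 414 [[0.4783 0.301  0.224 ]]
tcp [0.4792 0.3015 0.185 ] yaw 0.2316 qd 0.003
```

View pics/w3.png

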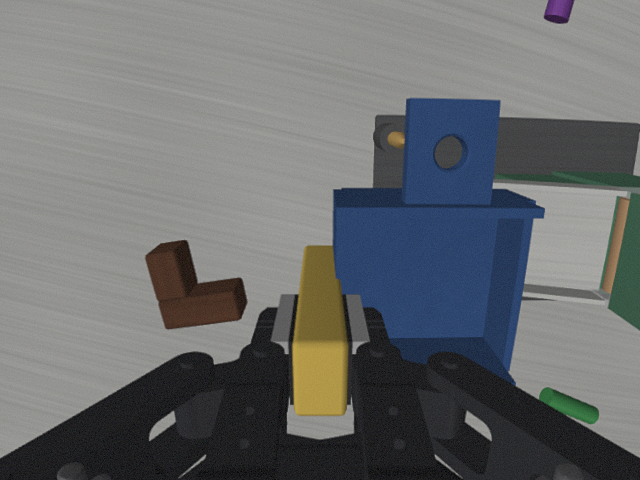

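Hole_b is at (448,152). Pin_b shows just left of the ear at about (397,139), on its dark shoulder. I'll descend to just above the pin tops and look through the hole.

Request:
carry_out --moves '[0,0,0,-1,0,0,0,0,-1.5,0,0,0,0,-1.5,0,0,0,0,-1.5,0,0,0,0,-1,0,0,0,0,-0.3,0,0,0,0,0,0,0,0,0,0,0,0,0,0,0,0,0,0,0,0,0]'

```text
clock: 7.35
position: [0.4784, 0.3014, 0.116]
ee_rot: [-0.0, 0.993, 0.116, 0.001]
contact_force: [-0.5, 0.1, -1.5]
width: 0.0156
```

```bash
python3 - <<'E'
from tray import *
im=measure(.063); np.save('w4.npy',im)
s=manip.get_state();c=cam('wrist',s); z=s['position'][2]
w3=np.load('w3.npy')
print('hole',onz(c,[(447.9,151.8)],z-.053+.034))
crop=cv2.resize(im[90:220,360:520],None,fx=4,fy=4,interpolation=2); save('w4c.png',crop)
O=np.array([.4893,.2533]); u=np.array([np.cos(.232),np.sin(.232)])
print('pred pin_b foot/tip px',proj(c,[[*(O+.06*u),.046],[*(O+.06*u),.076]]))
E
```

```text
holes px [[447.8, 151.8, 753.0]]
yellow [ 292  246   56  170 7934] bright part 293 343 342 414 [[0.479  0.3012 0.157 ]]
tcp [0.4784 0.3014 0.116 ] yaw 0.2319 qd 0.005
hole [[0.54757309 0.26606194 0.09685123]]
pred pin_b foot/tip px [[416.1231136  143.05773131]
 [431.53199725 147.12543839]]
```

View pics/w4c.png

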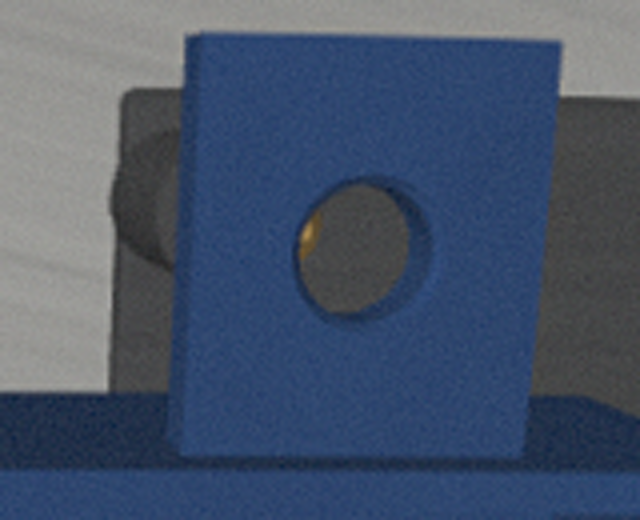

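The pin_b tip shows through the hole at crop (310,235). The hole projects to (0.5476,0.2661) and I put the pin at about (0.547,0.266), so they agree within 1 mm. I'll lower slowly and watch the force.

Request:
carry_out --moves '[0,-0.05,0,0,0,0,0,0,-0.5,0,0,0,0,-0.5,0,0,0,0,-0.4,0,0,0,0,-0.3,0,0,0,0,-0.3,0,0,0,0,-0.3,0,0,0,0,-0.3,0,0,0,0,-0.2,0,0,0,0,0,0]'

```text
clock: 8.4
position: [0.4782, 0.3016, 0.0873]
ee_rot: [-0.0, 0.993, 0.116, 0.001]
contact_force: [1.9, 1.2, -3.4]
width: 0.0156
```

```bash
python3 - <<'E'
from tray import *
im=measure(.034)
s=manip.get_state(); print(np.round(s['contact_force'],1),np.round(s['moment'],2))
si=manip.get_image('scene'); tp=manip.get_image('top')
save('c5.png',np.hstack([cv2.resize(im[90:220,360:520],(480,390),interpolation=2),cv2.resize(si[255:355,355:437],(320,390),interpolation=2)]))
E
```

```text
holes px [[447.6, 151.3, 761.5]]
yellow [435 138  26  25 462] bright part 435 458 139 155 [[0.5482 0.2857 0.128 ]]
yellow [ 292  246   57  169 7931] bright part 293 343 267 414 [[0.4786 0.3013 0.128 ]]
tcp [0.4782 0.3016 0.0873] yaw 0.2318 qd 0.004
[ 2.1  2.3 -3.5] [ 0.41 -0.39  0.04]
```

View pics/c5.png

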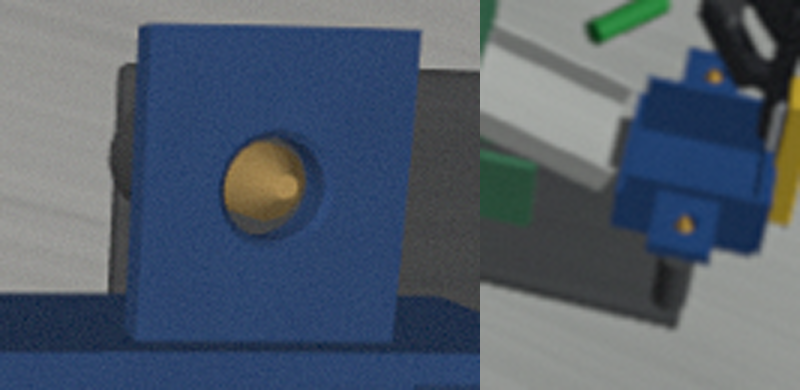

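Both pins now stand in their ear holes: wrist crop (265,185), scene crop (713,75) and (685,223). I'll lower the rest of the way.

Request:
carry_out --moves '[0,0,0,-0.3,0,0,0,0,-0.3,0,0,0,0,-0.3,0,0,0,0,-0.3,0,0,0,0,-0.2,0,0,0,0,-0.2,0,0,0,0,-0.15,0,0,0,0,-0.1,0,0,0,0,0,0,0,0,0,0,0]'

```text
clock: 9.55
position: [0.4783, 0.3017, 0.0696]
ee_rot: [-0.0, 0.993, 0.116, 0.001]
contact_force: [3.8, 3.4, 5.5]
width: 0.0153
```

Contact is 5.5 N upward at the expected height. I'll release and rise.

Request:
carry_out --moves '[30,0,0,0,0,60,0,0,0,0,100,0,0,0,0,100,0,0,0,0,100,0,0,0,0,100,0,0,1,0,100,0,0,3,0,100,0,0,4,0,100,0,0,4,0,100,0,0,4,0]'

```text
clock: 10.55
position: [0.4773, 0.3011, 0.2312]
ee_rot: [-0.0, 0.993, 0.116, 0.0]
contact_force: [0.1, 0.4, -0.5]
width: 0.0851
```

```bash
python3 - <<'E'
from tray import *
im=measure(.016)
s=manip.get_state();c=cam('wrist',s)
h=cv2.cvtColor(im,cv2.COLOR_RGB2HSV); y=cv2.inRange(h,(12,90,50),(35,255,255)); k,l,st,ce=cv2.connectedComponentsWithStats(y)
print([(st[i].tolist(),ce[i].round(1).tolist()) for i in range(1,k) if st[i,4]>40])
si=manip.get_image('scene')
save('c6.png',np.hstack([cv2.resize(im,(480,360)),cv2.resize(si[255:355,355:437],(300,360),interpolation=2)]))
E
```

```text
holes px [[380.0, 285.0, 261.0], [385.5, 133.2, 305.0]]
holes [[0.4274, 0.2364, 0.05], [0.5479, 0.2655, 0.05]] 0.1239 yaw 0.2364 mid [0.4876 0.251 ] grip [0.4759 0.2996]
yellow [ 292  188   35   57 1517] bright part 292 311 209 243 [[0.4778 0.3126 0.11  ]]
tcp [0.4773 0.3011 0.2312] yaw 0.2317 qd 0.908
[([633, 1, 7, 17, 65], [637.1, 8.4]), ([378, 126, 17, 15, 187], [386.2, 133.0]), ([565, 182, 19, 83, 462], [574.1, 222.4]), ([291, 187, 36, 58, 1558], [309.2, 218.4]), ([177, 269, 25, 14, 64], [188.4, 275.5]), ([373, 277, 15, 18, 186], [380.2, 285.2]), ([193, 282, 15, 12, 41], [199.0, 287.2])]
```

View pics/c6.png

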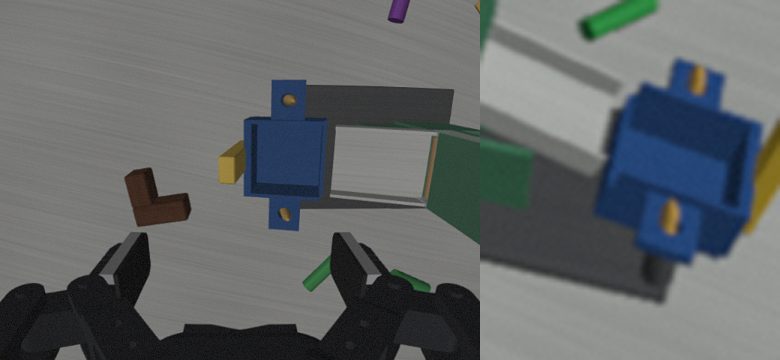

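The tray hangs with both pins well through the ears (yellow block away from the feeder), and the hand is clear. The tool can't be tilted through this interface, so I'll stay vertical with the jaws open along feeder y. The hand then stands outside the rim and its inner finger reaches under it onto the pad's outer end.

Request:
carry_out --moves '[100,0,0,5,0,100,0,0,5,0,100,1.1,-4.7,1,0,100,1.1,-4.7,0,0,100,1.1,-4.7,0,0,100,1.1,-4.7,0,0,100,1.1,-4.7,0,0,100,1.1,-4.7,0,0,100,1.1,-4.5,0,0,100,0,0,0,0]'

```text
clock: 11.65
position: [0.5553, -0.0314, 0.3378]
ee_rot: [0.002, 0.994, 0.112, -0.001]
contact_force: [-0.0, 0.4, -0.3]
width: 0.0855
```

Request:
carry_out --moves '[100,0,0,0,0,100,0,0,0,0,100,0,0,0,0,100,0,0,0,0,100,0,0,0,0,100,0,0,0,0,100,0,0,0,0,100,0,0,0,0,100,0,0,0,0,100,0,0,0,0]'

```text
clock: 12.65
position: [0.5545, -0.0258, 0.3388]
ee_rot: [0.0, 0.993, 0.116, -0.0]
contact_force: [-0.1, -1.5, 0.0]
width: 0.0856
```

```bash
python3 - <<'E'
from h import *
s=manip.get_state();c=cam('wrist',s);im=manip.get_image('wrist');save('w7.png',im)
print(np.round(s['position'],4),2*np.arctan2(s['ee_rot'][2],s['ee_rot'][1]))
h=cv2.cvtColor(im,cv2.COLOR_RGB2HSV); m=cv2.inRange(h,(0,150,60),(6,255,255))|cv2.inRange(h,(174,150,60),(180,255,255)); k,l,st,ce=cv2.connectedComponentsWithStats(m)
ct=max(cv2.findContours(m,0,2)[0],key=cv2.contourArea); b=cv2.boxPoints(cv2.minAreaRect(ct)); 
O=np.array([.5215,.1146]);a=.2317;R=np.array([[np.cos(a),np.sin(a)],[-np.sin(a),np.cos(a)]])
print('red box px',b.round().tolist(),'feeder xy',[(R@(p[:2]-O)).round(4).tolist() for p in onz(c,b,.134)])
e=np.array([[-.075,-.096],[.075,-.096]])@R+O
print('rim corners pred px',proj(c,[[*q,.265] for q in e]).round(1).tolist(), 'tool in feeder',R@(np.array(s['position'][:2])-O))
E
```

```text
[ 0.5545 -0.0258  0.3388] 0.23168529642282526
red box px [[228.0, 178.0], [266.0, 178.0], [266.0, 228.0], [228.0, 228.0]] feeder xy [[0.0231, -0.0683], [0.0229, -0.1003], [-0.0203, -0.0988], [-0.0203, -0.0658]]
rim corners pred px [[238.6, 370.8], [221.9, 111.4]] tool in feeder [-8.33832488e-05 -1.44268305e-01]
```

View pics/w7.png

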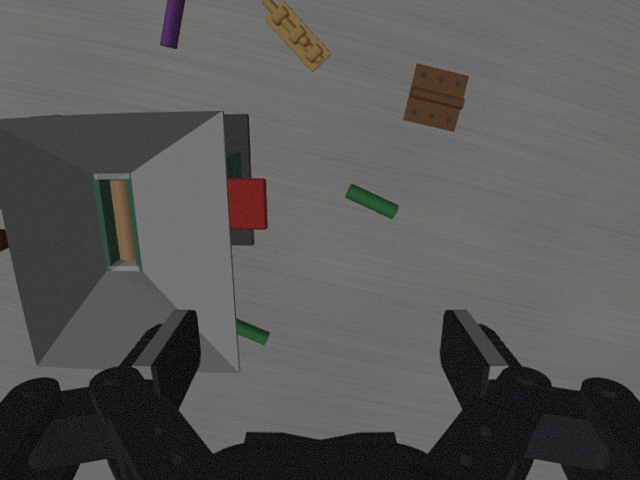

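The pad's outer edge is at feeder y -0.0995 and the rim lies where predicted (image columns 222–238). I'll back out first, descend clear of the rim, then slide in under it.

Request:
carry_out --moves '[100,0.5,-2.2,0,0,100,0.5,-2.2,0,0,100,0,0,-2,0,100,0,0,-4,0,100,0,0,-4,0,100,0,0,-4,0,100,0,0,-4,0,100,0,0,-2,0,100,0,0,0,0,100,0,0,0,0]'

```text
clock: 13.7
position: [0.5651, -0.0699, 0.1393]
ee_rot: [0.0, 0.993, 0.116, 0.0]
contact_force: [-0.2, -1.0, 0.7]
width: 0.0856
```

Request:
carry_out --moves '[100,-0.1,0.4,0,0,100,-0.2,0.8,0,0,100,-0.2,0.8,0,0,100,-0.2,0.8,0,0,100,-0.1,0.6,0,0,100,-0.1,0.5,0,0,100,-0.1,0.5,0,0,100,0,0,0,0,100,0,0,0,0,100,0,0,0,0]'

```text
clock: 14.7
position: [0.5541, -0.0292, 0.1367]
ee_rot: [0.003, 0.993, 0.116, -0.002]
contact_force: [2.5, -11.8, -10.3]
width: 0.0856
```

```bash
python3 - <<'E'
from h import *
s=manip.get_state();im=manip.get_image('wrist');si=manip.get_image('scene')
print(np.round(s['position'],4),np.round(s['contact_force'],1))
save('w8.png',np.hstack([cv2.resize(im[100:460,20:340],(400,450)),cv2.resize(si[165:300,270:390],(400,450),interpolation=2)]))
E
```

```text
[ 0.5541 -0.0292  0.1367] [  2.5 -11.8 -10.3]
```

View pics/w8.png

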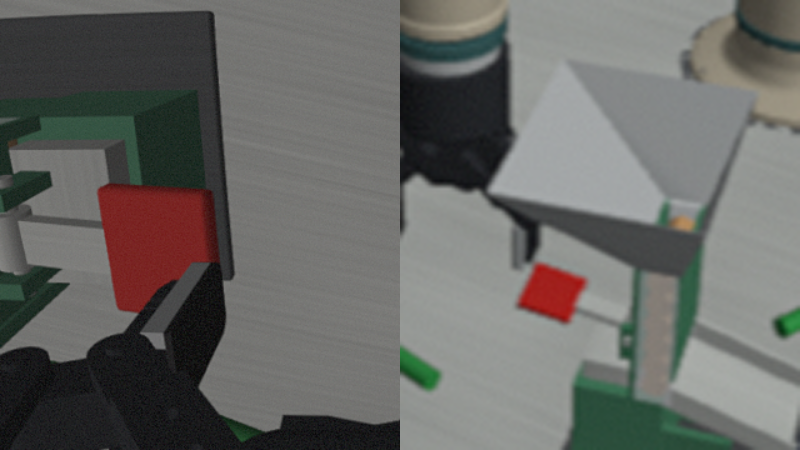

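Contact of about 12 N: the finger knuckle touches the hopper's sloped underside while the finger hangs at the pad's outer edge. I'll back off, go about 1 cm lower (still above the pad) and slide in again.

Request:
carry_out --moves '[100,0.1,-0.5,0,0,100,0,0,-0.4,0,100,0,0,-0.4,0,100,0,0,-0.1,0,100,0,0,0,0,100,0,0.2,0,0,100,-0.1,0.3,0,0,100,0,0,0,0,100,0,0,0,0,100,0,0,0,0]'

```text
clock: 15.8
position: [0.5546, -0.0257, 0.1299]
ee_rot: [0.0, 0.993, 0.116, 0.0]
contact_force: [-1.0, -0.8, 0.3]
width: 0.0855
```

```bash
python3 - <<'E'
from h import *
s=manip.get_state();im=manip.get_image('wrist');si=manip.get_image('scene')
print(np.round(s['position'],4),np.round(s['contact_force'],1),np.round(s['moment'],2))
O=np.array([.5215,.1146]);a=.2317;R=np.array([[np.cos(a),np.sin(a)],[-np.sin(a),np.cos(a)]]);print(R@(np.array(s['position'][:2])-O))
np.save('s_rest.npy',si)
h=cv2.cvtColor(si,cv2.COLOR_RGB2HSV); m=cv2.inRange(h,(0,150,80),(8,255,255))[240:275,295:340]; v,u=np.nonzero(m); print('red scene',len(u),u.mean()+295,v.mean()+240,v.max()+240)
E
```

```text
[ 0.5546 -0.0257  0.1299] [-1.  -0.8  0.3] [-0.01 -0.03 -0.03]
[-5.50901669e-05 -1.44188006e-01]
red scene 205 315.0731707317073 252.46341463414635 260
```

Free of contact and the lever is at rest. First press:

Request:
carry_out --moves '[100,0,0,-0.4,0,100,0,0,-0.4,0,100,0,0,-0.4,0,100,0,0,-0.4,0,100,0,0,-0.4,0,100,0,0,-0.4,0,100,0,0,-0.3,0,100,0,0,-0.2,0,100,0,0,0,0,100,0,0,0,0]'

```text
clock: 16.9
position: [0.555, -0.026, 0.101]
ee_rot: [0.0, 0.993, 0.116, 0.0]
contact_force: [0.7, -3.4, 5.3]
width: 0.0856
```

```bash
cat > chk.py <<'E'
from h import *
s=manip.get_state();si=manip.get_image('scene')
print(np.round(s['position'],4),np.round(s['contact_force'],1),np.round(s['moment'],2))
h=cv2.cvtColor(si,cv2.COLOR_RGB2HSV); m=cv2.inRange(h,(0,150,50),(8,255,255))[240:275,295:340]; v,u=np.nonzero(m); print('red scene',len(u),u.mean()+295,v.mean()+240,v.max()+240)
# pad px for lever angle 0..0.36
O=np.array([.5215,.1146]);a=.2317;R=np.array([[np.cos(a),-np.sin(a)],[np.sin(a),np.cos(a)]])
for t in(0,.1,.2,.29,.36):
    y,z=-.059,.014; P=[np.r_[O+R@[0,-.022+y*np.cos(t)-z*np.sin(t)],.12+y*np.sin(t)+z*np.cos(t)]]
    print(t,P[0].round(4)[2],proj(cam('scene'),P).round(1).tolist())
np.save('s_last.npy',si)
E
python3 chk.py
```

```text
[ 0.555 -0.026  0.101] [ 0.7 -3.4  5.3] [-0.34 -0.11 -0.04]
red scene 178 315.07865168539325 258.4887640449438 265
0 0.134 [[315.2, 250.0]]
0.1 0.128 [[314.8, 251.9]]
0.2 0.122 [[314.6, 253.9]]
0.29 0.1165 [[314.6, 255.7]]
0.36 0.1123 [[314.8, 257.1]]
```

The pad has dropped 6.0 px of the 7.1 px expected at the stop, so about 0.31 rad. I'll push to the stop, then release.

Request:
carry_out --moves '[100,0,0,-0.1,0,100,0,0,-0.1,0,100,0,0,-0.1,0,100,0,0,-0.1,0,100,0,0,0,0,100,0,0,0,0,100,0,0,0,0,100,0,0,0,0,100,0,0,0,0,100,0,0,0,0]'

```text
clock: 17.95
position: [0.5549, -0.0257, 0.0972]
ee_rot: [0.0, 0.993, 0.116, 0.0]
contact_force: [0.7, -3.8, 6.8]
width: 0.0854
```

```bash
python3 chk.py | head -2
```

```text
[ 0.5549 -0.0257  0.0972] [ 0.7 -3.8  6.8] [-0.17 -0.08 -0.01]
red scene 171 315.12280701754383 259.46783625730995 265
```

7.0 px now, so practically at the stop. Next: 2 mm more for certainty, then release.

Request:
carry_out --moves '[100,0,0,-0.1,0,100,0,0,-0.1,0,100,0,0,0,0,100,0,0,0.5,0,100,0,0,1,0,100,0,0,1,0,100,0,0,1,0,100,0,0,0,0,100,0,0,0,0,100,0,0,0,0]'

```text
clock: 19.0
position: [0.5537, -0.0255, 0.129]
ee_rot: [-0.0, 0.993, 0.116, -0.001]
contact_force: [0.2, -1.0, 0.0]
width: 0.0854
```

```bash
python3 chk.py | head -2; python3 - <<'E'
from h import *
si=np.load('s_last.npy'); tp=manip.get_image('top')
save('c9.png',np.hstack([cv2.resize(si[200:340,300:435],(434,450),interpolation=2),cv2.resize(tp[205:295,200:270],(350,450),interpolation=2)]))
E
```

```text
[ 0.5537 -0.0255  0.129 ] [ 0.2 -1.   0. ] [ 0.03 -0.02  0.02]
red scene 205 315.08780487804876 252.4390243902439 260
```

View pics/c9.png

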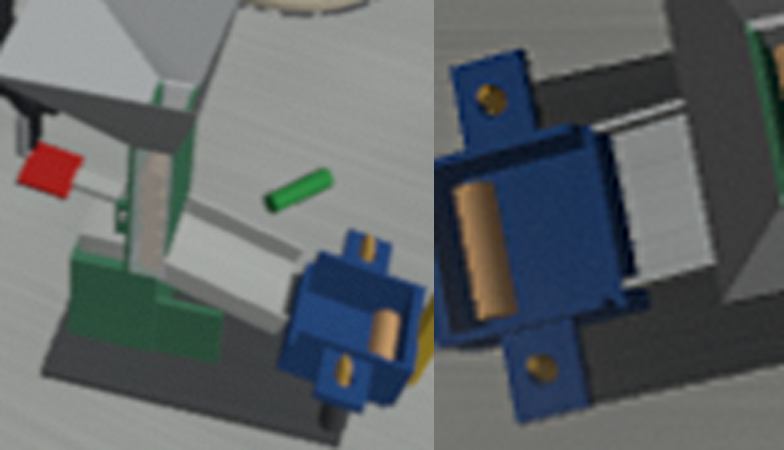

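The view shows one dowel in the tray, both pins through the ears and the lever back up. That uses up my 12 views, so the remaining checks are numeric. Second press:

Request:
carry_out --moves '[100,0,0,-0.5,0,100,0,0,-0.5,0,100,0,0,-0.5,0,100,0,0,-0.5,0,100,0,0,-0.5,0,100,0,0,-0.5,0,100,0,0,-0.3,0,100,0,0,-0.2,0,100,0,0,0,0,100,0,0,0,0]'

```text
clock: 20.1
position: [0.555, -0.0258, 0.0963]
ee_rot: [0.0, 0.993, 0.116, 0.001]
contact_force: [-1.5, -2.5, 12.7]
width: 0.0856
```

```bash
python3 chk.py | head -2
```

```text
[ 0.555  -0.0258  0.0963] [-1.5 -2.5 12.7] [0.25 0.43 0.14]
red scene 168 315.2083333333333 259.76190476190476 266
```

Request:
carry_out --moves '[100,0,0,0.5,0,100,0,0,1,0,100,0,0,1,0,100,0,0,1,0,100,0,0,0,0,100,0,0,0,0,100,0,0,0,0,100,0,0,0,0,100,0,0,0,0,100,0,0,0,0]'

```text
clock: 21.15
position: [0.5544, -0.0257, 0.1295]
ee_rot: [-0.0, 0.993, 0.116, -0.0]
contact_force: [-0.2, 0.1, 0.3]
width: 0.0852
```

```bash
python3 chk.py | head -2; cat > dow.py <<'E'
from h import *
for n,P in (('scene',(355,265,437,350)),('top',(195,215,245,290))):
    im=manip.get_image(n); x0,y0,x1,y1=P; h=cv2.cvtColor(im,cv2.COLOR_RGB2HSV)[y0:y1,x0:x1]
    m=cv2.inRange(h,(5,60,90),(17,190,255)); k,l,st,ce=cv2.connectedComponentsWithStats(m)
    print(n,[(st[i].tolist(),(ce[i]+[x0,y0]).round().tolist()) for i in range(1,k) if st[i,4]>12])
E
python3 dow.py
```

```text
[ 0.5544 -0.0257  0.1295] [-0.2  0.1  0.3] [ 0.01 -0.02 -0.01]
red scene 207 315.0338164251208 252.3913043478261 260
scene [([53, 29, 17, 17, 205], [416.0, 302.0])]
top [([16, 25, 10, 27, 157], [215.0, 253.0]), ([9, 27, 10, 27, 145], [208.0, 255.0])]
```

The second press reached the stop (12.7 N), the lever is back up, and two dowels show in the tray from above. Third press:

Request:
carry_out --moves '[100,0,0,-0.5,0,100,0,0,-0.5,0,100,0,0,-0.5,0,100,0,0,-0.5,0,100,0,0,-0.5,0,100,0,0,-0.5,0,100,0,0,-0.3,0,100,0,0,-0.2,0,100,0,0,0,0,100,0,0,0,0]'

```text
clock: 22.3
position: [0.5551, -0.0257, 0.0963]
ee_rot: [0.0, 0.993, 0.116, 0.001]
contact_force: [-2.0, -2.9, 13.3]
width: 0.0853
```

```bash
python3 chk.py | head -2
```

```text
[ 0.5551 -0.0257  0.0963] [-2.  -2.9 13.3] [0.23 0.39 0.12]
red scene 171 315.15204678362574 259.6842105263158 266
```

Request:
carry_out --moves '[100,0,0,0.5,0,100,0,0,1,0,100,0,0,1,0,100,0,0,1,0,100,0,0,0,0,100,0,0,0,0,100,0,0,0,0,100,0,0,0,0,100,0,0,0,0,100,0,0,0,0]'

```text
clock: 23.35
position: [0.5543, -0.0258, 0.1295]
ee_rot: [-0.0, 0.993, 0.116, -0.0]
contact_force: [0.3, -0.0, 0.6]
width: 0.0853
```

```bash
python3 chk.py | head -2; python3 dow.py
```

```text
[ 0.5543 -0.0258  0.1295] [ 0.3 -0.   0.6] [-0.02 -0.    0.03]
red scene 207 315.0289855072464 252.3913043478261 260
scene [([45, 27, 25, 19, 308], [412.0, 301.0])]
top [([23, 23, 11, 27, 159], [223.0, 251.0]), ([16, 25, 10, 27, 156], [215.0, 253.0]), ([9, 27, 10, 27, 146], [208.0, 255.0])]
```

Three dowels lie side by side in the tray and the lever is up. Backing the hand out from under the rim.

Request:
carry_out --moves '[100,0.2,-0.6,0,0,100,0.3,-1.2,0,0,100,0.4,-1.6,0,0,100,0.4,-1.6,0,0,100,0,0,1,0,100,0,0,0,0,100,0,0,0,0,100,0,0,0,0,100,0,0,0,0,100,0,0,0,0]'

```text
clock: 24.5
position: [0.5673, -0.0753, 0.1397]
ee_rot: [-0.0, 0.993, 0.116, -0.0]
contact_force: [-0.2, 0.0, 0.0]
width: 0.0856
```

```bash
python3 chk.py | head -2; python3 dow.py; python3 - <<'E'
from h import *
s=np.load('s_last.npy').astype(int); a=np.load('scene0.npy').astype(int); t=manip.get_image('top').astype(int); b=np.load('top0.npy').astype(int)
for n,i,j,(x0,y0,x1,y1) in (('hinge',t,b,(370,158,408,196)),('block',t,b,(140,272,185,312)),('bolt',s,a,(262,318,292,358))):
    print(n,'changed px',int((np.abs(i-j)[y0:y1,x0:x1].max(2)>40).sum()))
h=cv2.cvtColor(s.astype(np.uint8),cv2.COLOR_RGB2HSV)[225:290,335:365]; h0=cv2.cvtColor(a.astype(np.uint8),cv2.COLOR_RGB2HSV)[225:290,335:365]
for k in(h0,h): v,u=np.nonzero(cv2.inRange(k,(4,20,80),(20,200,255))); print('magazine wood rows',len(v),(v.min()+225,v.max()+225) if len(v) else None)
print(manip.sign_off())
E
```

```text
[ 0.5673 -0.0753  0.1397] [-0.2  0.   0. ] [-0.02 -0.03 -0.04]
red scene 208 315.0144230769231 252.35096153846155 260
scene [([45, 27, 25, 19, 308], [412.0, 301.0])]
top [([23, 23, 11, 27, 163], [223.0, 251.0]), ([16, 25, 10, 27, 159], [216.0, 253.0]), ([9, 27, 10, 27, 146], [208.0, 255.0])]
hinge changed px 748
block changed px 0
bolt changed px 0
magazine wood rows 259 (np.int64(229), np.int64(282))
magazine wood rows 173 (np.int64(250), np.int64(282))
the job is handed in; nothing more can be done
None
```

```bash
python3 - <<'E'
import numpy as np
s=np.load('s_last.npy').astype(int);a=np.load('scene0.npy').astype(int)
print((np.abs(s-a)[285:318,205:248].max(2)>40).sum())
E
```

```text
0
```

The tray hangs on both pins, and the lever was pressed fully down exactly three times. The job was handed in at about 24.6 s; `sign_off` gave no verdict.

**How it was done:** the interface only turns the tool about the vertical, so I could not lean it 35 degrees. I kept it upright outside the hopper rim, with the jaws fully open, and pressed the pad's outer end with the inner finger reaching under the rim. Each press brought the pad to its stop or within a hair of it: 7.0 to 7.4 px of drop seen, against 7.1 px predicted. It sprang fully back each time.

**Last checks:**
- **Tray:** after I let go, both pins showed through the ears and the grip block faced away from the feeder.
- **Dowels:** three lie side by side in the tray. The stack in the magazine is correspondingly shorter, but I did not count the remaining dowels one by one.
- **Lever and hand:** the pad is back at its rest position, and the hand is clear with 0 N on it.
- **Bystanders:** the corner block and barrel bolt show no changed pixels. The hinge check disagreed in the top view (748 changed pixels), probably because the arm hid it. It is unchanged in the scene view, which I checked after handing in.

**What went wrong:** on the first slide under the rim, the gripper touched the hopper's underside at about 16 N, below the 40 N limit. I backed off and went in about 1 cm lower.

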